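# Slide the magnetic stirrer into its locating corner

### The job

Get the stirrer station ready: the hand-held thermometer left lying in the locating corner goes into the shallow steel tray, flat, display up. Slide the square magnetic stirrer along the bench, without lifting or tipping it, into the corner, control side still towards the robot, until it is snug against both aluminium stops. Leave the pot, the case and the bottle where they stand.

Things in the scene. Friction and masses are not known exactly. Their poses are not given: they have to be found in the camera images.
- stirrer: Loose square magnetic stirrer, grey plastic, 120 x 120 mm, 45 mm high, with a round steel plate (100 mm across, 6 mm high) centred on top; about 0.7 kg, too wide to grip. Origin: centre of its underside, z up; its -x side is the control side (black knob and display, flat within 1 mm), at the start roughly towards the robot. It starts at the right of the bench.
- stirrer_front (a point): Middle of the control side of the stirrer, 22 mm above the bench: at x = -60 mm in the stirrer's axes.
- dock: Locating corner fixed to the bench: two aluminium stops, 22 mm high, 8 mm thick, and a flat black 120 mm square marking the stirrer's place. Origin: centre of the square, at bench height; the stirrer's origin lies there when snug, axes parallel. Far stop: face at x = +61 mm, y from -39 to +69. Left stop: face at y = +61, x from -59 to +69. Open to -x and -y.
- thermometer: Loose hand-held thermometer lying flat in the locating corner, white plastic, 150 mm long along its x, 28 mm thick, 0.16 kg. Origin: on its underside, midway along. Head from x = -15 to +75 mm, 50 mm wide, with a black display on its upper face; handle from x = -75 to -15 mm, 36 mm wide and 26 mm thick. z up (display side).
- tray: Shallow open steel tray fixed to the bench at the left, 220 mm along its x, 130 mm along its y, walls 4 mm thick, rim 12 mm above the bench, floor 4 mm above it. Origin: centre of its underside.
- pot: Loose lidded steel pot, a bystander, 94 mm across, 74 mm high with its lid knob, 0.8 kg. Origin: centre of its underside. The pot and the case stand one nearer and one farther from the robot, in either order; the gap between them, 155 to 180 mm, is the way from the stirrer to the corner.
- case: Loose instrument case, a bystander, white with a grey lid, 90 mm along its x, 100 mm along its y, 64 mm high, 0.8 kg. Origin: centre of its underside.
- bottle: Loose white plastic bottle, a bystander, 66 mm across and 170 mm high, standing at the far right. Origin: centre of its underside.
Not all that is in view belongs to the job. Leave any red look-alike of the stirrer alone.

How it is judged:
At the end, for the whole second after the job is handed in: Stirrer flat on the bench in the corner, centre within 6 mm of its place along each axis of the corner, square within 0.07 rad, controls to the robot; thermometer flat in the tray, display up (within 35 mm of its centre lengthways, 40 mm across); pot, case, bottle moved under 20 mm; all at rest (x of stirrer in the frame of dock between -0.006 and 0.006 m and y of stirrer in the frame of dock between -0.006 and 0.006 m and angle between the x axis of stirrer and the x axis of dock, either way round below 0.07 rad and height (world z) of stirrer below 0.006 m and angle between stirrer's own z axis and vertical below 0.06 rad and linear speed of each of stirrer, thermometer below 0.01 m/s and x of stirrer_front in the frame of dock below 0 m and x of thermometer in the frame of tray between -0.035 and 0.035 m and y of thermometer in the frame of tray between -0.04 and 0.04 m and z of thermometer in the frame of tray between -0.002 and 0.009 m and angle between thermometer's own z axis and vertical below 0.1 rad and distance of each of pot, case, bottle from where it was at the start of the episode below 0.02 m); the robot touches nothing.
It fails at once if the stirrer is lifted off the bench or tipped (height (world z) of stirrer above 0.015 m or angle between stirrer's own z axis and vertical above 0.2 rad).
It fails at once if the pot, the case or the bottle is pushed away (20 mm) or tipped over (distance of any of pot, case, bottle from where it was at the start of the episode above 0.02 m or angle between any of pot, case, bottle's own z axis and vertical above 0.3 rad).
It also fails if it takes over 72 s, if anything falls off the work surface, if the arm or the gripper's body presses on something with over 40 N, if the wrist force passes 120 N, or if a joint passes its speed limit or range.

### The arm

A 7-joint arm with a two-finger parallel gripper is mounted at the origin on the work surface. World frame = base frame: x ahead of the robot, y to its left, z up, the work surface at z = 0. Lengths are in m, angles in rad, forces in N, time in s.
With the tool pointing down it reaches from about 0.425 to 0.925 m from the base axis. Payload 6.8 kg.
Tool frame: the origin (TCP) lies between the finger pads; the fingertips stand r.tcp_to_tips ahead of it and the grasp point (between the pads) lies 3 mm ahead of it (r.tcp_to_tips is the distance from the TCP to the fingertips, in m); z points along the fingers, y is the line along which they close (so a half turn about z gives the same grasp; the last joint's range is limited). The gripper opens to 85 mm and grips with 20 to 120 N. Pads are 22 mm wide; open, the fingers measure 114 mm over their backs; the gripper's body (76 mm by 85 mm) begins 54 mm behind the grasp point. The pads swing forward as they close: fully open they stand 13 mm farther back than shut.
Start: joints at [1.216, 0.477, 0.022, 1.555, -0.011, 1.109, -0.083], TCP at [0.165, -0.655, 0.253] pointing down, gripper open.
Joint ranges: [-2.96, 2.96], [-0.34, 2.1], [-1.41, 1.46], [0.24, 2.44], [-1.37, 4.51], [0.17, 1.92], [-2.96, 2.96]. Speed limits (rad/s): [2.39, 2.39, 3.14, 3.14, 3.14, 3.14, 3.14].

### API

Orientations are given as a rotation vector (axis times angle).
In Python, from bench import r gives the robot as it stands. The module is installed in compiled form; this text tells all that it offers.
- The arm moves only by the tool step_arm, never from a script. Its argument "moves" is a list of rows, each an object of numbers: "rx", "ry", "rz": the turn, a rotation vector about the tool's x, y, z in degrees; "dx", "dy", "dz": the shift along the tool's x, y, z in mm; "gripper": the opening, from -1 (shut) to 1 (fully open). In form: [{"rx": .., "ry": .., "rz": .., "dx": .., "dy": .., "dz": .., "gripper": ..}, ...]. A call has 1 to 20 rows; each row shifts and turns the commanded pose from where the row before left it, along the tool's axes as they then stand; what a row does not reach is not made up. A row lasts 1/8 s, in which the tool goes at most 62.5 mm and 10.7 degrees, less where a joint would pass 70% of its speed; a pose out of reach is approached as far as the arm can. A call is refused whole if a number of a shift passes 62.5 or a number of a turn 10.7, either way. A call with a gripper value outside its range is refused whole. The fingers move at their own pace and stop on an object; "grip_force" is the grip in N (left out, the last holds). Time passes only in rows, so rows that do not move let the fingers close. It gives the time, the measured TCP pose, the force, the opening and the grip force at its end, in the units of the state.
- r.get_obs(): the state, without advancing time (a new reading comes with each control period).
- r.grab_frame(name): name is "side" or "top"; returns the picture (400x640x3 uint8, blue, green, red); there is no depth.
- r.camera_info(name): a dict with "mtx" (3x3 intrinsics, pixels), "rvec" (rotation vector, rad) and "tvec" (3), from world to camera coordinates, as OpenCV has them. Camera axes: x right, y down, z forward; pixel columns grow to the right and rows downward; lengths in m; the calibration is good to about 2 mm. A picture is of the moment at which its call begins. camera_info takes no time and is no camera call.
- r.hand_in(): hands the job in; it is judged then, once.
The state is a dict: "clock": time; "joints": joint angles; "qvel": joint speeds; "tau": joint torques, N m; "tcp_pos": TCP position; "orientation": TCP orientation; "contact_force": force on the tool from outside, world axes, zero at the start; "moment": the same for the moment, N m; "grip_width": finger opening in m; "gripper_force": force on a finger pad.
Only numpy, scipy, OpenCV 4.12 (cv2) and the standard library are available. Lean on these libraries where they do the work, as an engineer would, in place of code of your own. Each camera call takes 0.05 s, during which the arm holds its last target. There are 200 camera calls.

## Working session

There is one attempt and no reset: what is moved stays moved. The work goes in short steps, Python scripts to look and compute and a tool call to move; the robot and the scene stay as the last step left them, time stands still between calls to the robot, and variables do not carry over. Pictures are saved under pics/ and viewed, at most 10 in all, crops included, and the job is handed in when it is done.

Besides the shell and the picture viewer there is one more tool, called after "Request:" as name([rows], argument=value, ...), one row to a line, values as JSON. step_arm: Moves the arm, as the interface text tells. Its arguments: {"type":"object","properties":{"moves":{"type":"array","items":{"type":"object","properties":{"rx":{"type":"number"},"ry":{"type":"number"},"rz":{"type":"number"},"dx":{"type":"number"},"dy":{"type":"number"},"dz":{"type":"number"},"gripper":{"type":"number"}}}},"grip_force":{"type":"number"}},"required":["moves"]}

```bash
mkdir -p pics; python3 - <<'E'
from bench import r
import cv2
for n in("side","top"):
    cv2.imwrite(f"pics/{n}0.png",r.grab_frame(n)); c=r.camera_info(n); print(n,c)
print(r.get_obs(), r.tcp_to_tips)
E
```

```text
side {'mtx': array([[371.64731093,   0.        , 320.97131359],
       [  0.        , 371.64731093, 199.68475444],
       [  0.        ,   0.        ,   1.        ]]), 'rvec': array([ 0.36393163, -2.84238027,  1.02452506]), 'tvec': array([0.52709868, 0.14849734, 0.93349976])}
top {'mtx': array([[417.8438396 ,   0.        , 314.98963184],
       [  0.        , 417.8438396 , 196.44583424],
       [  0.        ,   0.        ,   1.        ]]), 'rvec': array([ 2.12287548, -2.15770484,  0.21307072]), 'tvec': array([-0.02344363,  0.56339202,  1.23593402])}
{'clock': 0.1, 'joints': array([ 1.21587764,  0.47773739,  0.02237715,  1.5563528 , -0.01147371,
        1.10931212, -0.08311003]), 'qvel': array([-0.00019771, -0.00183348,  0.00213471, -0.00315802,  0.00019547,
       -0.00115389, -0.00068099]), 'tau': array([ 4.47764236e-03, -5.97748768e+01,  1.61339689e+00, -2.81956100e+01,
        1.27765918e-02,  4.91582294e-03, -1.45261561e-05]), 'tcp_pos': array([ 0.16475748, -0.65406621,  0.25241012]), 'orientation': array([-3.11607353e+00, -3.86502672e-01,  5.76276306e-04]), 'contact_force': array([ 0.25786514, -1.24452595,  0.90287003]), 'moment': array([ 0.07810353, -0.00764637,  0.01372649]), 'gripper_force': 0.0, 'grip_width': 0.08574774051674404} 0.022
```

View pics/top0.png

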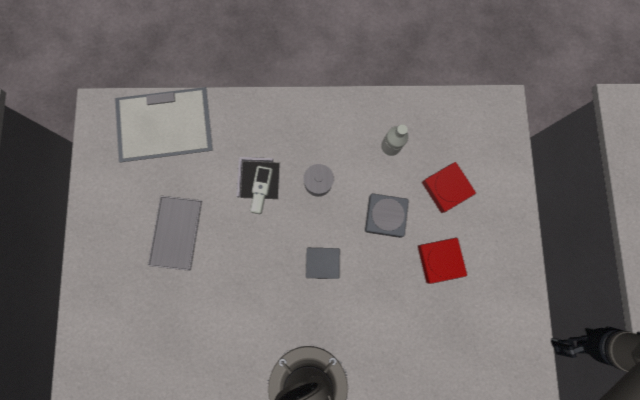

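View pics/side0.png

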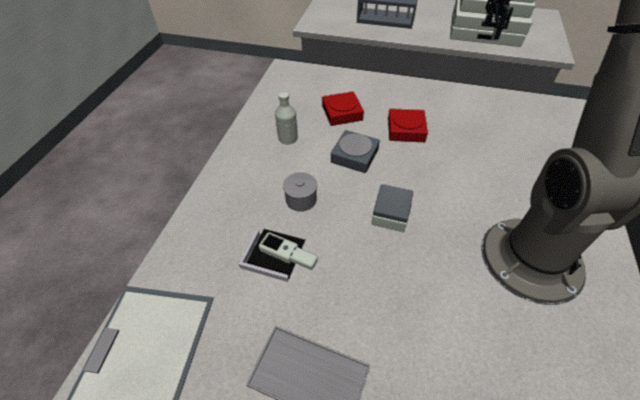

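The top view shows the pot at (319,180), the case at (323,263), the stirrer at (387,215), the dock and thermometer near (259,182), and the tray at (175,233). Next I'll enlarge it and measure.

```bash
cat > h.py <<'E'
from bench import r
import cv2, numpy as np
def ray(n,px):
    c=r.camera_info(n); R=cv2.Rodrigues(c["rvec"])[0]
    u=cv2.undistortPoints(np.array(px,float).reshape(-1,1,2),c["mtx"],None).reshape(-1,2)
    d=np.c_[u,np.ones(len(u))]@R; o=-R.T@np.ravel(c["tvec"]); return o,d
def on(n,px,z):
    o,d=ray(n,px); return (o+d*((z-o[2])/d[:,2])[:,None])[:,:2]
def proj(n,p):
    c=r.camera_info(n); return cv2.projectPoints(np.array(p,float).reshape(-1,1,3),c["rvec"],c["tvec"],c["mtx"],None)[0].reshape(-1,2)
def avg(n,k=6): return np.mean([r.grab_frame(n) for _ in range(k)],0).astype(np.uint8)
E
python3 - <<'E'
from h import *
im=avg("top",4); cv2.imwrite("pics/t_raw.png",im)
s=avg("side",4); cv2.imwrite("pics/s_raw.png",s)
a=cv2.resize(im[145:285,140:420],None,fx=2.8,fy=2.8,interpolation=cv2.INTER_CUBIC)
cv2.imwrite("pics/t1.png",a)
b=cv2.resize(s[120:290,230:420],None,fx=3.4,fy=3.4,interpolation=cv2.INTER_CUBIC)
cv2.imwrite("pics/s1.png",b)
print(r.camera_info("top")["mtx"][0,0], on("top",[(259,180),(387,215),(319,180),(323,263),(175,233)],0.0))
for p in [(259,180),(387,215),(323,263),(175,233),(319,180)]:print(p,im[p[1],p[0]])
E
```

```text
417.84383959661966 [[ 0.62792816  0.14496462]
 [ 0.50844204 -0.26216535]
 [ 0.62534119 -0.04775787]
 [ 0.36110249 -0.05496   ]
 [ 0.46196461  0.4059601 ]]
(259, 180) [49 49 50]
(387, 215) [115 112 116]
(323, 263) [98 93 92]
(175, 233) [117 114 118]
(319, 180) [116 114 117]
```

View pics/t1.png

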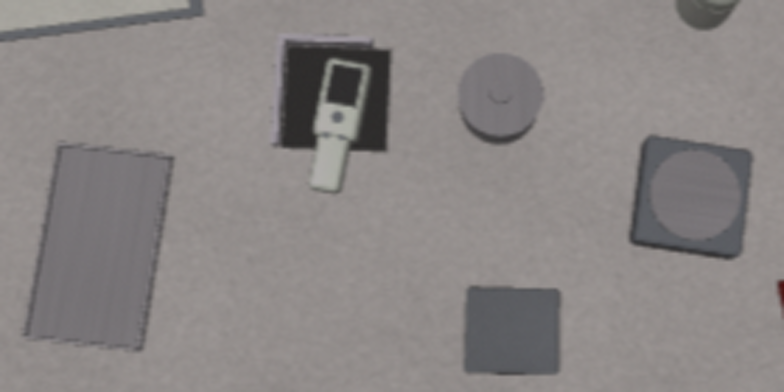

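View pics/s1.png

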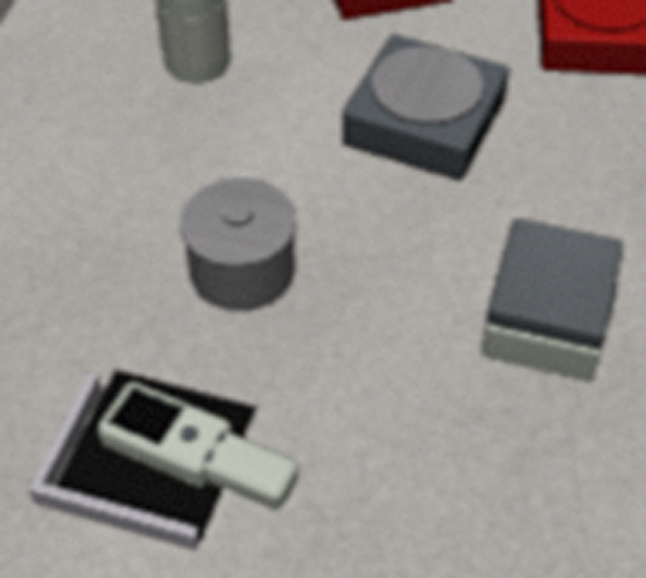

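```bash
python3 - <<'E'
from h import *
np.set_printoptions(precision=4,suppress=True)
def c2(p): return (np.array(p,float)+.5)/2.8-.5+[140,145]
def quad(name,p,z):
    w=on("top",c2(p),z); print(name,w.tolist() and np.round(w,4).tolist(),"c",w.mean(0),"minrect",cv2.minAreaRect((w*1000).astype(np.float32)))
quad("tray",[(58,144),(173,156),(141,350),(25,335)],.012)
quad("stir",[(647,136),(751,149),(740,250),(635,240)],.045)
quad("plate",[(696,195)],.051)
quad("head",[(329,59),(369,66),(355,139),(314,132)],.028)
quad("handleend",[(339,191),(310,188)],.026)
quad("pot",[(501,94)],.062)
quad("case",[(466,286),(559,289),(559,374),(464,372)],.064)
quad("dock",[(391,48),(387,151),(280,149)],0)
quad("stop top far outer / left outer",[(281,38),(373,40),(275,145)],.022)
# masks: black square & white thermo
im=cv2.imread("pics/t_raw.png"); g=cv2.cvtColor(im,6)
roi=np.zeros_like(g); roi[155:220,235:285]=255
hsv=cv2.cvtColor(im,cv2.COLOR_BGR2HSV)
for (n,o,s) in [("top",im,(155,220,235,285))]:
    m=((g<75)*255).astype(np.uint8)&roi
    cs=sorted(cv2.findContours(m,0,2)[0],key=cv2.contourArea)[-2:]
    for c in cs: print("blk",cv2.contourArea(c),on(n,cv2.boxPoints(cv2.minAreaRect(c)),0))
    b,gg,rr=[im[...,k].astype(int) for k in range(3)]
    m=(((gg-b>3)&(gg-rr>3)&(g>130))*255).astype(np.uint8)&roi
    c=max(cv2.findContours(m,0,2)[0],key=cv2.contourArea); q=cv2.minAreaRect(c); print("therm",cv2.contourArea(c),q,on(n,cv2.boxPoints(q),.027), on(n,[q[0]],.027))
roi[:]=0; roi[185:245,360:415]=255
m=((g<105)*255).astype(np.uint8)&roi
c=max(cv2.findContours(m,0,2)[0],key=cv2.contourArea); q=cv2.minAreaRect(c); print("stirdark",q)
E
```

```text
tray [[0.5777, 0.4525], [0.5621, 0.3237], [0.348, 0.3522], [0.3664, 0.4785]] c [0.4635 0.4017] minrect ((463.6141357421875, 402.22479248046875), (129.66708374023438, 216.0083465576172), 82.4207992553711)
stir [[0.5714, -0.2059], [0.5551, -0.3209], [0.4435, -0.3024], [0.4563, -0.188]] c [ 0.5066 -0.2543] minrect ((505.69317626953125, -254.43397521972656), (116.10645294189453, 118.07127380371094), 81.150390625)
plate [[0.5039, -0.256]] c [ 0.5039 -0.256 ] minrect ((503.9139404296875, -255.977294921875), (0.0, 0.0), 0.0)
head [[0.6679, 0.1478], [0.6592, 0.1028], [0.5757, 0.1184], [0.5843, 0.164]] c [0.6218 0.1333] minrect ((621.860107421875, 133.33004760742188), (46.47296905517578, 85.20243835449219), 79.34556579589844)
handleend [[0.5177, 0.1361], [0.5216, 0.1682]] c [0.5196 0.1522] minrect ((519.6298828125, 152.16995239257812), (32.30366897583008, 0.0), -96.8305435180664)
pot [[0.6174, -0.0444]] c [ 0.6174 -0.0444] minrect ((617.3665771484375, -44.44686508178711), (0.0, 0.0), 0.0)
case [[0.4085, -0.003], [0.4036, -0.102], [0.3148, -0.0994], [0.3188, 0.0004]] c [ 0.3614 -0.051 ] minrect ((361.671875, -51.23693084716797), (100.0165786743164, 89.8030776977539), 87.75249481201172)
dock [[0.6873, 0.0796], [0.5664, 0.0846], [0.5705, 0.206]] c [0.6081 0.1234] minrect ((597.5307006835938, 113.83531188964844), (85.39144134521484, 172.07257080078125), 42.743934631347656)
stop top far outer / left outer [[0.6947, 0.2031], [0.6911, 0.0987], [0.5712, 0.2082]] c [0.6524 0.17  ] minrect ((657.9851684570312, 182.79962158203125), (79.51837921142578, 162.3170928955078), 47.596343994140625)
blk 108.0 [[0.6272 0.1535]
 [0.6683 0.1457]
 [0.6614 0.1141]
 [0.6203 0.122 ]]
blk 743.0 [[0.5737 0.2057]
 [0.6954 0.2023]
 [0.6887 0.0817]
 [0.5669 0.087 ]]Traceback (most recent call last):
  File "<stdin>", line 25, in <module>
ValueError: max() iterable argument is empty
```

```bash
cat > plan.py <<'E'
# python3 plan.py x y z yaw n [x y z yaw n ...]: rows in tool axes (tool pointing down)
from h import *
from scipy.spatial.transform import Rotation as Ro
import sys
o=r.get_obs(); p=np.array(o["tcp_pos"]); M=Ro.from_rotvec(o["orientation"]).as_matrix(); yaw=np.arctan2(M[1,0],M[0,0])
print("now",o["clock"],p.round(4),"yaw",yaw.round(4),"z",M[:,2].round(3),"F",np.round(o["contact_force"],1),"w",round(o["grip_width"],4))
a=list(map(float,sys.argv[1:]))
for i in range(0,len(a),5):
    t=np.array(a[i:i+3]); n=int(a[i+4]); d=(t-p)/n; dy=(a[i+3]-yaw+np.pi)%(2*np.pi)-np.pi
    print("seg",n)
    w=[]
    for k in range(n):
        c,s=np.cos(yaw+dy*k/n),np.sin(yaw+dy*k/n)
        w.append([round(1000*(c*d[0]+s*d[1])),round(1000*(s*d[0]-c*d[1])),round(-1000*d[2],1),round(-np.degrees(dy/n),1)])
    print(w); p=t; yaw=a[i+3]
E
python3 - <<'E'
from h import *
im=cv2.imread("pics/t_raw.png"); h=cv2.cvtColor(im,40)
m=((h[...,1]>150)*255).astype(np.uint8)
for c in cv2.findContours(m,0,2)[0]:
    if cv2.contourArea(c)>300: print("red",on("top",cv2.boxPoints(cv2.minAreaRect(c)),.045).round(3).tolist())
print("bottle top",on("top",[(403,130)],.17))
E
python3 plan.py .597 .138 .25 2.96 18
```

```text
red [[0.407, -0.343], [0.434, -0.465], [0.316, -0.484], [0.291, -0.364]]
red [[0.609, -0.369], [0.672, -0.48], [0.568, -0.532], [0.507, -0.423]]
bottle top [[ 0.73232087 -0.28657166]]
now 0.5 [ 0.1649 -0.6545  0.2533] yaw 0.2468 z [-0.  0. -1.] F [ 0.   0.  -0.1] w 0.0858
seg 18
[[34, -37, np.float64(0.2), np.float64(-8.6)], [39, -31, np.float64(0.2), np.float64(-8.6)], [43, -25, np.float64(0.2), np.float64(-8.6)], [47, -18, np.float64(0.2), np.float64(-8.6)], [49, -11, np.float64(0.2), np.float64(-8.6)], [50, -4, np.float64(0.2), np.float64(-8.6)], [50, 4, np.float64(0.2), np.float64(-8.6)], [49, 11, np.float64(0.2), np.float64(-8.6)], [47, 19, np.float64(0.2), np.float64(-8.6)], [43, 25, np.float64(0.2), np.float64(-8.6)], [39, 32, np.float64(0.2), np.float64(-8.6)], [34, 37, np.float64(0.2), np.float64(-8.6)], [28, 42, np.float64(0.2), np.float64(-8.6)], [21, 45, np.float64(0.2), np.float64(-8.6)], [14, 48, np.float64(0.2), np.float64(-8.6)], [7, 50, np.float64(0.2), np.float64(-8.6)], [-1, 50, np.float64(0.2), np.float64(-8.6)], [-8, 49, np.float64(0.2), np.float64(-8.6)]]
```

Request:
step_arm([
  {"dx": 34,"dy": -37,"rz": -8.6},
  {"dx": 39,"dy": -31,"rz": -8.6},
  {"dx": 43,"dy": -25,"rz": -8.6},
  {"dx": 47,"dy": -18,"rz": -8.6},
  {"dx": 49,"dy": -11,"rz": -8.6},
  {"dx": 50,"dy": -4,"rz": -8.6},
  {"dx": 50,"dy": 4,"rz": -8.6},
  {"dx": 49,"dy": 11,"rz": -8.6},
  {"dx": 47,"dy": 19,"rz": -8.6},
  {"dx": 43,"dy": 25,"rz": -8.6},
  {"dx": 39,"dy": 32,"rz": -8.6},
  {"dx": 34,"dy": 37,"rz": -8.6},
  {"dx": 28,"dy": 42,"rz": -8.6},
  {"dx": 21,"dy": 45,"rz": -8.6},
  {"dx": 14,"dy": 48,"rz": -8.6},
  {"dx": 7,"dy": 50,"rz": -8.6},
  {"dx": -1,"dy": 50,"rz": -8.6,"gripper": 0.6},
  {"dx": -8,"dy": 49,"rz": -8.6,"gripper": 0.6},
  {"gripper": 0.6},
  {"gripper": 0.6},
])

```text
invalid input at $.moves[0]: expected keys rx, ry, rz, dx, dy, dz, gripper
```

```bash
python3 plan.py .597 .138 .07 2.96 4 .597 .138 .027 2.96 3
```

```text
now 0.5 [ 0.1649 -0.6545  0.2533] yaw 0.2468 z [-0.  0. -1.] F [ 0.   0.  -0.1] w 0.0858
seg 4
[[153, -166, np.float64(45.8), np.float64(-38.9)], [223, -33, np.float64(45.8), np.float64(-38.9)], [195, 114, np.float64(45.8), np.float64(-38.9)], [80, 211, np.float64(45.8), np.float64(-38.9)]]
seg 3
[[0, 0, np.float64(14.3), np.float64(-0.0)], [0, 0, np.float64(14.3), np.float64(-0.0)], [0, 0, np.float64(14.3), np.float64(-0.0)]]
```

All keys are required in each row.

Request:
step_arm([
  {"rx": 0,"ry": 0,"rz": -8.6,"dx": 34,"dy": -37,"dz": 0,"gripper": 1},
  {"rx": 0,"ry": 0,"rz": -8.6,"dx": 39,"dy": -31,"dz": 0,"gripper": 1},
  {"rx": 0,"ry": 0,"rz": -8.6,"dx": 43,"dy": -25,"dz": 0,"gripper": 1},
  {"rx": 0,"ry": 0,"rz": -8.6,"dx": 47,"dy": -18,"dz": 0,"gripper": 1},
  {"rx": 0,"ry": 0,"rz": -8.6,"dx": 49,"dy": -11,"dz": 0,"gripper": 1},
  {"rx": 0,"ry": 0,"rz": -8.6,"dx": 50,"dy": -4,"dz": 0,"gripper": 1},
  {"rx": 0,"ry": 0,"rz": -8.6,"dx": 50,"dy": 4,"dz": 0,"gripper": 1},
  {"rx": 0,"ry": 0,"rz": -8.6,"dx": 49,"dy": 11,"dz": 0,"gripper": 1},
  {"rx": 0,"ry": 0,"rz": -8.6,"dx": 47,"dy": 19,"dz": 0,"gripper": 1},
  {"rx": 0,"ry": 0,"rz": -8.6,"dx": 43,"dy": 25,"dz": 0,"gripper": 1},
  {"rx": 0,"ry": 0,"rz": -8.6,"dx": 39,"dy": 32,"dz": 0,"gripper": 1},
  {"rx": 0,"ry": 0,"rz": -8.6,"dx": 34,"dy": 37,"dz": 0,"gripper": 1},
  {"rx": 0,"ry": 0,"rz": -8.6,"dx": 28,"dy": 42,"dz": 0,"gripper": 1},
  {"rx": 0,"ry": 0,"rz": -8.6,"dx": 21,"dy": 45,"dz": 0,"gripper": 1},
  {"rx": 0,"ry": 0,"rz": -8.6,"dx": 14,"dy": 48,"dz": 0,"gripper": 1},
  {"rx": 0,"ry": 0,"rz": -8.6,"dx": 7,"dy": 50,"dz": 0,"gripper": 0.6},
  {"rx": 0,"ry": 0,"rz": -8.6,"dx": -1,"dy": 50,"dz": 0,"gripper": 0.6},
  {"rx": 0,"ry": 0,"rz": -8.6,"dx": -8,"dy": 49,"dz": 0,"gripper": 0.6},
  {"rx": 0,"ry": 0,"rz": 0,"dx": 0,"dy": 0,"dz": 0,"gripper": 0.6},
  {"rx": 0,"ry": 0,"rz": 0,"dx": 0,"dy": 0,"dz": 0,"gripper": 0.6},
], grip_force=30)

```text
clock: 3.0
tcp_pos: [0.6, 0.1352, 0.253]
orientation: [-0.304, -3.126, 0.001]
contact_force: [0.3, -0.5, 0.2]
grip_width: 0.0684
gripper_force: 0.0
```

```bash
python3 plan.py .597 .138 .07 2.96 4 .597 .138 .027 2.96 3
```

```text
now 3.0 [0.6    0.1352 0.253 ] yaw 2.9475 z [-0.001 -0.001 -1.   ] F [ 0.3 -0.5  0.2] w 0.0684
seg 4
[[1, 1, np.float64(45.7), np.float64(-0.2)], [1, 1, np.float64(45.7), np.float64(-0.2)], [1, 1, np.float64(45.7), np.float64(-0.2)], [1, 1, np.float64(45.7), np.float64(-0.2)]]
seg 3
[[0, 0, np.float64(14.3), np.float64(-0.0)], [0, 0, np.float64(14.3), np.float64(-0.0)], [0, 0, np.float64(14.3), np.float64(-0.0)]]
```

Request:
step_arm([
  {"rx": 0,"ry": 0,"rz": -0.7,"dx": 3,"dy": 2,"dz": 45,"gripper": 0.6},
  {"rx": 0,"ry": 0,"rz": 0,"dx": 0,"dy": 1,"dz": 46,"gripper": 0.6},
  {"rx": 0,"ry": 0,"rz": 0,"dx": 0,"dy": 0,"dz": 46,"gripper": 0.6},
  {"rx": 0,"ry": 0,"rz": 0,"dx": 0,"dy": 0,"dz": 46,"gripper": 0.6},
  {"rx": 0,"ry": 0,"rz": 0,"dx": 0,"dy": 0,"dz": 22,"gripper": 0.6},
  {"rx": 0,"ry": 0,"rz": 0,"dx": 0,"dy": 0,"dz": 21,"gripper": 0.6},
  {"rx": 0,"ry": 0,"rz": 0,"dx": 0,"dy": 0,"dz": 0,"gripper": 0.6},
  {"rx": 0,"ry": 0,"rz": 0,"dx": 0,"dy": 0,"dz": 0,"gripper": -0.2},
  {"rx": 0,"ry": 0,"rz": 0,"dx": 0,"dy": 0,"dz": 0,"gripper": -0.2},
  {"rx": 0,"ry": 0,"rz": 0,"dx": 0,"dy": 0,"dz": 0,"gripper": -0.2},
  {"rx": 0,"ry": 0,"rz": 0,"dx": 0,"dy": 0,"dz": 0,"gripper": -0.2},
  {"rx": 0,"ry": 0,"rz": 0,"dx": 0,"dy": 0,"dz": 0,"gripper": -0.2},
], grip_force=40)

```text
clock: 4.5
tcp_pos: [0.5989, 0.1398, 0.029]
orientation: [0.283, 3.126, 0.001]
contact_force: [-0.5, -0.4, 5.9]
grip_width: 0.0492
gripper_force: 42.9
```

```bash
python3 plan.py .597 .138 .107 2.96 2 .465 .402 .107 3.017 7 .465 .402 .035 3.017 3
```

```text
now 4.5 [0.5989 0.1398 0.029 ] yaw 2.9608 z [ 0.003  0.    -1.   ] F [-0.5 -0.4  5.9] w 0.0492
seg 2
[[1, -1, np.float64(-39.0), np.float64(0.0)], [1, -1, np.float64(-39.0), np.float64(0.0)]]
seg 7
[[25, 34, np.float64(-0.0), np.float64(-0.5)], [25, 34, np.float64(-0.0), np.float64(-0.5)], [25, 34, np.float64(-0.0), np.float64(-0.5)], [25, 34, np.float64(-0.0), np.float64(-0.5)], [24, 34, np.float64(-0.0), np.float64(-0.5)], [24, 35, np.float64(-0.0), np.float64(-0.5)], [24, 35, np.float64(-0.0), np.float64(-0.5)]]
seg 3
[[0, 0, np.float64(24.0), np.float64(-0.0)], [0, 0, np.float64(24.0), np.float64(-0.0)], [0, 0, np.float64(24.0), np.float64(-0.0)]]
```

Request:
step_arm([
  {"rx": 0,"ry": 0,"rz": 0,"dx": 0,"dy": 0,"dz": -20,"gripper": -0.2},
  {"rx": 0,"ry": 0,"rz": 0,"dx": 0,"dy": 0,"dz": -30,"gripper": -0.2},
  {"rx": 0,"ry": 0,"rz": 0,"dx": 0,"dy": 0,"dz": -30,"gripper": -0.2},
  {"rx": 0,"ry": 0,"rz": -0.4,"dx": 24,"dy": 34,"dz": 0,"gripper": -0.2},
  {"rx": 0,"ry": 0,"rz": -0.4,"dx": 24,"dy": 34,"dz": 0,"gripper": -0.2},
  {"rx": 0,"ry": 0,"rz": -0.4,"dx": 24,"dy": 34,"dz": 0,"gripper": -0.2},
  {"rx": 0,"ry": 0,"rz": -0.4,"dx": 24,"dy": 34,"dz": 0,"gripper": -0.2},
  {"rx": 0,"ry": 0,"rz": -0.5,"dx": 24,"dy": 34,"dz": 0,"gripper": -0.2},
  {"rx": 0,"ry": 0,"rz": -0.5,"dx": 24,"dy": 34,"dz": 0,"gripper": -0.2},
  {"rx": 0,"ry": 0,"rz": -0.5,"dx": 24,"dy": 34,"dz": 0,"gripper": -0.2},
  {"rx": 0,"ry": 0,"rz": 0,"dx": 0,"dy": 0,"dz": 0,"gripper": -0.2},
  {"rx": 0,"ry": 0,"rz": 0,"dx": 0,"dy": 0,"dz": 0,"gripper": -0.2},
])

```text
clock: 6.0
tcp_pos: [0.4698, 0.4005, 0.1079]
orientation: [0.199, 3.135, -0.001]
contact_force: [1.1, -0.3, -2.3]
grip_width: 0.0492
gripper_force: 42.1
```

```bash
python3 plan.py .469 .401 .036 3.017 3; python3 - <<'E'
from h import *
cv2.imwrite("pics/s2.png",cv2.resize(r.grab_frame("side")[200:400,180:440],None,fx=3,fy=3))
E
```

```text
now 6.0 [0.4698 0.4005 0.1079] yaw 3.015 z [ 0.001 -0.001 -1.   ] F [ 1.1 -0.3 -2.3] w 0.0492
seg 3
[[0, 0, np.float64(24.0), np.float64(-0.0)], [0, 0, np.float64(24.0), np.float64(-0.0)], [0, 0, np.float64(24.0), np.float64(-0.0)]]
```

View pics/s2.png

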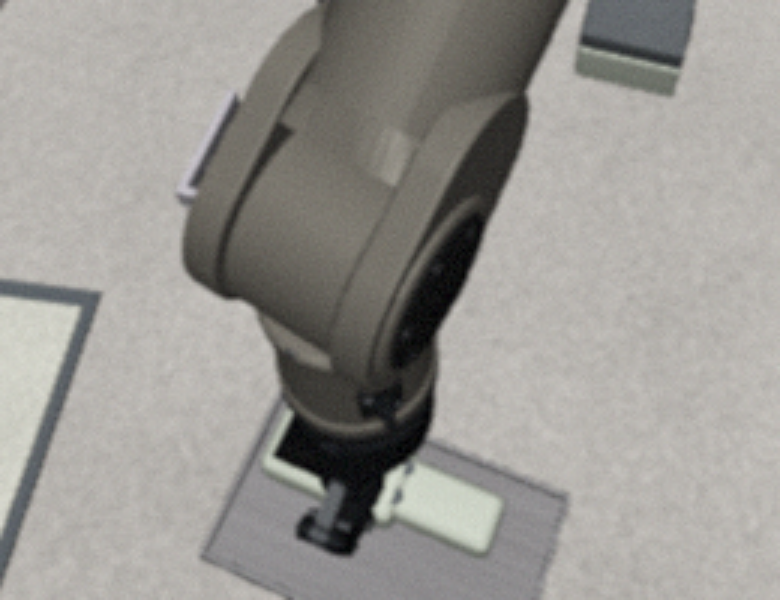

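The thermometer is held level above the tray (head near (310,470), handle at (450,505), display up). I'll lower it and release.

Request:
step_arm([
  {"rx": 0,"ry": 0,"rz": 0,"dx": 0,"dy": 0,"dz": 35,"gripper": -0.2},
  {"rx": 0,"ry": 0,"rz": 0,"dx": 0,"dy": 0,"dz": 24,"gripper": -0.2},
  {"rx": 0,"ry": 0,"rz": 0,"dx": 0,"dy": 0,"dz": 12,"gripper": -0.2},
  {"rx": 0,"ry": 0,"rz": 0,"dx": 0,"dy": 0,"dz": 3,"gripper": -0.2},
  {"rx": 0,"ry": 0,"rz": 0,"dx": 0,"dy": 0,"dz": 0,"gripper": -0.2},
  {"rx": 0,"ry": 0,"rz": 0,"dx": 0,"dy": 0,"dz": 0,"gripper": 0.5},
  {"rx": 0,"ry": 0,"rz": 0,"dx": 0,"dy": 0,"dz": 0,"gripper": 0.6},
  {"rx": 0,"ry": 0,"rz": 0,"dx": 0,"dy": 0,"dz": 0,"gripper": 0.6},
  {"rx": 0,"ry": 0,"rz": 0,"dx": 0,"dy": 0,"dz": -30,"gripper": 0.6},
  {"rx": 0,"ry": 0,"rz": 0,"dx": 0,"dy": 0,"dz": -60,"gripper": 1},
  {"rx": 0,"ry": 0,"rz": 0,"dx": 0,"dy": 0,"dz": -60,"gripper": 1},
])

```text
clock: 7.42
tcp_pos: [0.4693, 0.4008, 0.1848]
orientation: [-0.198, -3.135, 0.0]
contact_force: [1.3, -0.3, -0.1]
grip_width: 0.0857
gripper_force: 0.0
```

```bash
python3 plan.py .505 -.345 .185 1.43 17
```

```text
now 7.425 [0.4693 0.4008 0.1848] yaw 3.0152 z [-0.001 -0.    -1.   ] F [ 1.3 -0.3 -0.1] w 0.0857
seg 17
[[-8, -43, np.float64(-0.0), np.float64(5.3)], [-12, -42, np.float64(-0.0), np.float64(5.3)], [-15, -41, np.float64(-0.0), np.float64(5.3)], [-19, -39, np.float64(-0.0), np.float64(5.3)], [-23, -38, np.float64(-0.0), np.float64(5.3)], [-26, -35, np.float64(-0.0), np.float64(5.3)], [-29, -33, np.float64(-0.0), np.float64(5.3)], [-32, -30, np.float64(-0.0), np.float64(5.3)], [-35, -27, np.float64(-0.0), np.float64(5.3)], [-37, -23, np.float64(-0.0), np.float64(5.3)], [-39, -20, np.float64(-0.0), np.float64(5.3)], [-41, -16, np.float64(-0.0), np.float64(5.3)], [-42, -12, np.float64(-0.0), np.float64(5.3)], [-43, -8, np.float64(-0.0), np.float64(5.3)], [-44, -4, np.float64(-0.0), np.float64(5.3)], [-44, 0, np.float64(-0.0), np.float64(5.3)], [-44, 4, np.float64(-0.0), np.float64(5.3)]]
```

Request:
step_arm([
  {"rx": 0,"ry": 0,"rz": 5.3,"dx": -8,"dy": -43,"dz": 0,"gripper": 1},
  {"rx": 0,"ry": 0,"rz": 5.3,"dx": -12,"dy": -42,"dz": 0,"gripper": 1},
  {"rx": 0,"ry": 0,"rz": 5.3,"dx": -15,"dy": -41,"dz": 0,"gripper": 1},
  {"rx": 0,"ry": 0,"rz": 5.3,"dx": -19,"dy": -39,"dz": 0,"gripper": 1},
  {"rx": 0,"ry": 0,"rz": 5.3,"dx": -23,"dy": -38,"dz": 0,"gripper": 1},
  {"rx": 0,"ry": 0,"rz": 5.3,"dx": -26,"dy": -35,"dz": 0,"gripper": 1},
  {"rx": 0,"ry": 0,"rz": 5.3,"dx": -29,"dy": -33,"dz": 0,"gripper": 1},
  {"rx": 0,"ry": 0,"rz": 5.3,"dx": -32,"dy": -30,"dz": 0,"gripper": 1},
  {"rx": 0,"ry": 0,"rz": 5.3,"dx": -35,"dy": -27,"dz": 0,"gripper": 1},
  {"rx": 0,"ry": 0,"rz": 5.3,"dx": -37,"dy": -23,"dz": 0,"gripper": 1},
  {"rx": 0,"ry": 0,"rz": 5.3,"dx": -39,"dy": -20,"dz": 0,"gripper": 1},
  {"rx": 0,"ry": 0,"rz": 5.3,"dx": -41,"dy": -16,"dz": 0,"gripper": 1},
  {"rx": 0,"ry": 0,"rz": 5.3,"dx": -42,"dy": -12,"dz": 0,"gripper": 1},
  {"rx": 0,"ry": 0,"rz": 5.3,"dx": -43,"dy": -12,"dz": 0,"gripper": 1},
  {"rx": 0,"ry": 0,"rz": 5.3,"dx": -44,"dy": -8,"dz": 0,"gripper": 1},
  {"rx": 0,"ry": 0,"rz": 5.3,"dx": -44,"dy": -4,"dz": 0,"gripper": 1},
  {"rx": 0,"ry": 0,"rz": 5.3,"dx": -44,"dy": 0,"dz": 0,"gripper": 1},
  {"rx": 0,"ry": 0,"rz": 0,"dx": 0,"dy": 0,"dz": 0,"gripper": 1},
])

```text
clock: 9.68
tcp_pos: [0.4906, -0.3497, 0.1832]
orientation: [2.365, 2.065, -0.002]
contact_force: [-0.3, 0.6, 0.1]
grip_width: 0.0856
gripper_force: 0.0
```

```bash
python3 plan.py .4925 -.34 .025 1.426 4; python3 - <<'E'
from h import *
t=r.grab_frame("top")[145:285,140:420];s=r.grab_frame("side")
cv2.imwrite("pics/t3.png",np.vstack([cv2.resize(t,None,fx=2.5,fy=2.5,interpolation=2)[:, :700],cv2.resize(s[90:190,250:450],(500,250),interpolation=2).copy() if 0 else np.pad(cv2.resize(s[80:190,220:440],(500,250),interpolation=2),((0,0),(0,200),(0,0)))]))
E
```

```text
now 9.675 [ 0.4906 -0.3497  0.1832] yaw 1.4356 z [-0.    -0.002 -1.   ] F [-0.3  0.6  0.1] w 0.0856
seg 4
[[2, 0, np.float64(39.6), np.float64(0.1)], [2, 0, np.float64(39.6), np.float64(0.1)], [2, 0, np.float64(39.6), np.float64(0.1)], [2, 0, np.float64(39.6), np.float64(0.1)]]
```

View pics/t3.png

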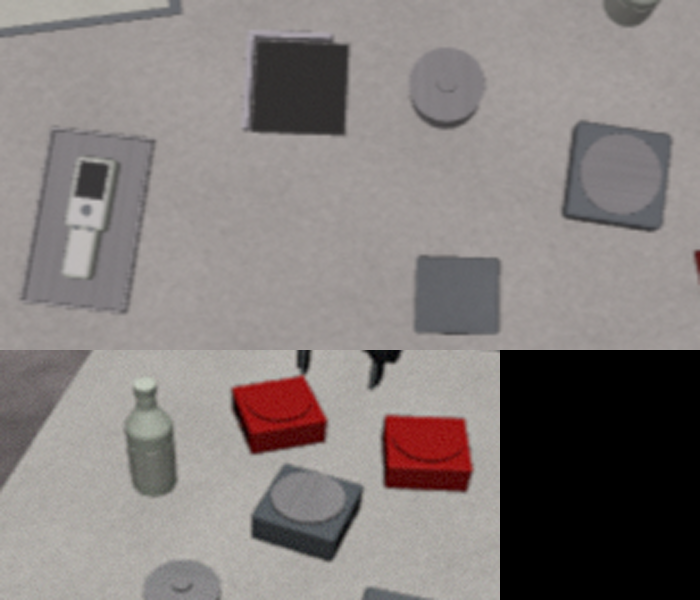

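The thermometer lies centred in the tray, display up (crop (90,217)). The empty dock is visible at (300,85). Next I'll lower beside the stirrer and re-measure the dock.

Request:
step_arm([
  {"rx": 0,"ry": 0,"rz": 0.5,"dx": 4,"dy": 1,"dz": 50,"gripper": 1},
  {"rx": 0,"ry": 0,"rz": 0,"dx": 0,"dy": 0,"dz": 50,"gripper": 1},
  {"rx": 0,"ry": 0,"rz": 0,"dx": 0,"dy": 0,"dz": 40,"gripper": 1},
  {"rx": 0,"ry": 0,"rz": 0,"dx": 0,"dy": 0,"dz": 16,"gripper": 1},
  {"rx": 0,"ry": 0,"rz": 0,"dx": 0,"dy": 0,"dz": 0,"gripper": 1},
])

```text
clock: 10.4
tcp_pos: [0.4936, -0.3404, 0.0271]
orientation: [-2.366, -2.065, -0.0]
contact_force: [-0.4, 0.1, 0.7]
grip_width: 0.0856
gripper_force: 0.0
```

```bash
cat > meas.py <<'E'
from h import *
im=avg("top",2); g=cv2.cvtColor(im,6)
def big(m,x0,x1,y0,y1):
    k=np.zeros_like(m,np.uint8); k[y0:y1,x0:x1]=m[y0:y1,x0:x1]*255
    return max(cv2.findContours(k,0,2)[0],key=cv2.contourArea)
if __name__=="__main__":
    c=big(g<65,235,290,150,210); a=cv2.minAreaRect(c); w=on("top",cv2.boxPoints(a),0)
    print("dock",cv2.contourArea(c),w.round(4).tolist(),w.mean(0))
    # stirrer plate edge / pot lid by Hough circle, upscaled x4
    for nm,(x0,x1,y0,y1),z,R in [("plate",(355,420,185,245),.051,.05),("pot",(295,345,150,210),.062,.047)]:
        u=cv2.GaussianBlur(cv2.resize(g[y0:y1,x0:x1],None,fx=4,fy=4,interpolation=2),(0,0),2)
        pr=4*418*R/(1.22-z)
        h=cv2.HoughCircles(u,cv2.HOUGH_GRADIENT,1,100,param1=60,param2=10,minRadius=int(pr*.85),maxRadius=int(pr*1.15))
        if h is not None: q=h[0,0]; print(nm,q,pr,on("top",[(q[:2]+.5)/4-.5+[x0,y0]],z).round(4))
E
python3 meas.py; python3 plan.py .496 -.323 .027 1.426 1
```

```text
dock 1203.5 [[0.5749, 0.2028], [0.6911, 0.1989], [0.6839, 0.0825], [0.5677, 0.0882]] [0.62942722 0.14311317]
plate [141.5 115.5  72.3] 71.51411462788708 [[ 0.5064 -0.2615]]
pot [ 93.5 127.5  58.2] 67.86183074265976 [[ 0.6072 -0.0424]]
now 10.5 [ 0.4947 -0.3416  0.0289] yaw 1.4343 z [ 0.002 -0.001 -1.   ] F [-0.2  0.4  0.6] w 0.0853
seg 1
[[19, -1, np.float64(1.9), np.float64(0.5)]]
```

Request:
step_arm([
  {"rx": 0,"ry": 0,"rz": 0.4,"dx": 5,"dy": 0,"dz": 2,"gripper": 1},
  {"rx": 0,"ry": 0,"rz": 0,"dx": 5,"dy": 0,"dz": 0,"gripper": 1},
  {"rx": 0,"ry": 0,"rz": 0,"dx": 5,"dy": 0,"dz": 0,"gripper": 1},
  {"rx": 0,"ry": 0,"rz": 0,"dx": 5,"dy": 0,"dz": 0,"gripper": 1},
  {"rx": 0,"ry": 0,"rz": 0,"dx": 5,"dy": 0,"dz": 0,"gripper": 1},
])

```text
clock: 11.12
tcp_pos: [0.4971, -0.3181, 0.0257]
orientation: [2.375, 2.053, -0.001]
contact_force: [-0.5, -5.9, 1.6]
grip_width: 0.0855
gripper_force: 2.6
```

```bash
python3 meas.py|grep plate; python3 plan.py .4862 -.201 .027 1.531 12
```

```text
plate [255.5 108.5  61. ] 71.51411462788708 [[ 0.5104 -0.3496]]
now 11.225 [ 0.4972 -0.3172  0.0257] yaw 1.4264 z [ 0.001 -0.001 -1.   ] F [-0.5 -2.9  2.4] w 0.0852
seg 12
[[9, -2, np.float64(-0.1), np.float64(-0.5)], [9, -2, np.float64(-0.1), np.float64(-0.5)], [9, -2, np.float64(-0.1), np.float64(-0.5)], [10, -2, np.float64(-0.1), np.float64(-0.5)], [10, -2, np.float64(-0.1), np.float64(-0.5)], [10, -2, np.float64(-0.1), np.float64(-0.5)], [10, -2, np.float64(-0.1), np.float64(-0.5)], [10, -2, np.float64(-0.1), np.float64(-0.5)], [10, -2, np.float64(-0.1), np.float64(-0.5)], [10, -2, np.float64(-0.1), np.float64(-0.5)], [10, -1, np.float64(-0.1), np.float64(-0.5)], [10, -1, np.float64(-0.1), np.float64(-0.5)]]
```

Request:
step_arm([
  {"rx": 0,"ry": 0,"rz": -0.5,"dx": 9,"dy": -2,"dz": 0,"gripper": 1},
  {"rx": 0,"ry": 0,"rz": -0.5,"dx": 9,"dy": -2,"dz": 0,"gripper": 1},
  {"rx": 0,"ry": 0,"rz": -0.5,"dx": 9,"dy": -2,"dz": 0,"gripper": 1},
  {"rx": 0,"ry": 0,"rz": -0.5,"dx": 10,"dy": -2,"dz": 0,"gripper": 1},
  {"rx": 0,"ry": 0,"rz": -0.5,"dx": 10,"dy": -2,"dz": 0,"gripper": 1},
  {"rx": 0,"ry": 0,"rz": -0.5,"dx": 10,"dy": -2,"dz": 0,"gripper": 1},
  {"rx": 0,"ry": 0,"rz": -0.5,"dx": 10,"dy": -2,"dz": 0,"gripper": 1},
  {"rx": 0,"ry": 0,"rz": -0.5,"dx": 10,"dy": -2,"dz": 0,"gripper": 1},
])

```text
clock: 12.22
tcp_pos: [0.4901, -0.2394, 0.0256]
orientation: [2.302, 2.135, -0.0]
contact_force: [1.3, -5.1, 0.8]
grip_width: 0.0854
gripper_force: 2.5
```

```bash
python3 plan.py; python3 - <<'E'
from h import *
im=avg("top",2); cv2.imwrite("pics/t4.png",cv2.resize(im[140:290,230:430],None,fx=4,fy=4,interpolation=2))
E
```

```text
now 12.225 [ 0.4901 -0.2394  0.0256] yaw 1.4956 z [ 0.001 -0.001 -1.   ] F [ 1.3 -5.1  0.8] w 0.0854
```

View pics/t4.png

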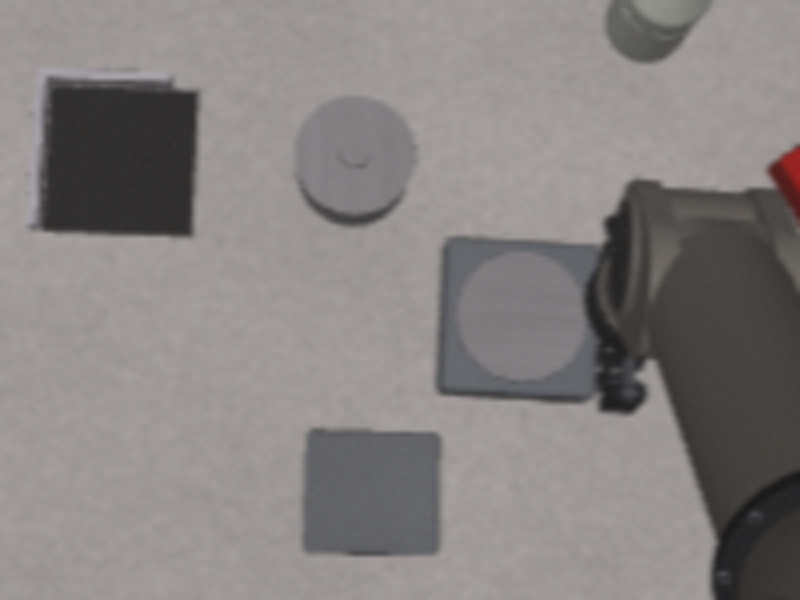

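The stirrer follows squarely, with its plate at (522,316), its left edge from (447,238) to (438,391), the pot lid at (356,157) and the case's far edge at y=431.

```bash
python3 - <<'E'
from h import *
c=lambda p:(np.array(p,float)+.5)/4-.5+[230,140]
print("st",on("top",c([(447,238),(440,390)]),.045), "plate",on("top",c([(522,316),(522,251),(522,381),(456,316)]),.051))
print("pot",on("top",c([(356,157),(356,217)]),.062),"case",on("top",c([(308,430),(441,432)]),.064))
print("dock",on("top",c([(199,91),(193,236),(40,231)]),0),"stops",on("top",c([(40,70),(174,73),(30,230)]),.022))
E
```

```text
st [[ 0.55420806 -0.11410317]
 [ 0.43713089 -0.10534906]] plate [[ 0.49199778 -0.16912896]
 [ 0.54222746 -0.17099278]
 [ 0.44245079 -0.16729047]
 [ 0.49278013 -0.11867765]]
pot [[ 0.61540192 -0.04446301]
 [ 0.5685809  -0.04353973]] case [[ 0.40757526 -0.00455612]
 [ 0.40440822 -0.10364129]]
dock [[0.68543091 0.07946227]
 [0.56637433 0.08463659]
 [0.57216777 0.20619033]] stops [[0.69844363 0.2044394 ]
 [0.69467856 0.0979705 ]
 [0.56917809 0.21053549]]
```

Request:
step_arm([
  {"rx": 0,"ry": 0,"rz": -0.4,"dx": 10,"dy": -1,"dz": 0,"gripper": 1},
  {"rx": 0,"ry": 0,"rz": -0.4,"dx": 10,"dy": -1,"dz": 0,"gripper": 1},
  {"rx": 0,"ry": 0,"rz": -0.4,"dx": 10,"dy": -1,"dz": 0,"gripper": 1},
  {"rx": 0,"ry": 0,"rz": -0.4,"dx": 10,"dy": -1,"dz": 0,"gripper": 1},
  {"rx": 0,"ry": 0,"rz": -0.4,"dx": 10,"dy": -1,"dz": 0,"gripper": 1},
  {"rx": 0,"ry": 0,"rz": 0,"dx": 10,"dy": -0.4,"dz": 0,"gripper": 1},
  {"rx": 0,"ry": 0,"rz": 0,"dx": 10,"dy": -0.4,"dz": 0,"gripper": 1},
  {"rx": 0,"ry": 0,"rz": 0,"dx": 10,"dy": -0.4,"dz": 0,"gripper": 1},
])

```text
clock: 13.32
tcp_pos: [0.4875, -0.1593, 0.0254]
orientation: [2.266, 2.175, -0.002]
contact_force: [0.7, -5.7, 1.2]
grip_width: 0.0857
gripper_force: 2.8
```

```bash
cat > st.py <<'E'
# stirrer: top-surface far-left/near-left corner by gray body, plate centre via light region inside the dark body
from h import *
import sys
o=r.get_obs(); y=o["tcp_pos"][1]+.0705; x=float(sys.argv[1]) if len(sys.argv)>1 else o["tcp_pos"][0]
if len(sys.argv)>2: y=float(sys.argv[2])
im=avg("top",3); g=cv2.GaussianBlur(cv2.cvtColor(im,6),(0,0),.7).astype(float)
def prof(p0,p1,z,n=200):
    P=np.linspace(p0,p1,n); px=proj("top",np.c_[P,np.full(n,z)]).astype(np.float32)
    v=cv2.remap(g.astype(np.float32),px[:,:1],px[:,1:],cv2.INTER_LINEAR).ravel(); d=np.gradient(cv2.GaussianBlur(v.reshape(1,-1),(0,0),3).ravel())
    return P,d
def edge(p0,p1,z):  # darkest-to-bright strongest step going outwards
    P,d=prof(p0,p1,z); k=np.argmax(d); return P[k]
for off in (-.045,-.02,.02,.045):
    a=edge((x+off,y+.045),(x+off,y+.075),.045); b=edge((x+.045,y+off),(x+.075,y+off),.045)
    print("left edge",a.round(4),"far edge",b.round(4))
E
python3 st.py; python3 plan.py
```

```text
left edge [ 0.4425 -0.0259] far edge [ 0.5464 -0.1338]
left edge [ 0.4675 -0.0259] far edge [ 0.5466 -0.1088]
left edge [ 0.5075 -0.0276] far edge [ 0.5481 -0.0688]
left edge [ 0.5325 -0.0277] far edge [ 0.5506 -0.0438]
now 13.475 [ 0.4875 -0.1576  0.0252] yaw 1.5322 z [-0.001  0.001 -1.   ] F [ 0.1 -0.2 -0.2] w 0.0856
```

Request:
step_arm([
  {"rx": 0,"ry": 0,"rz": 0,"dx": 8,"dy": -0.4,"dz": -1,"gripper": 1},
  {"rx": 0,"ry": 0,"rz": 0,"dx": 11,"dy": -0.4,"dz": 0,"gripper": 1},
  {"rx": 0,"ry": 0,"rz": 0,"dx": 11,"dy": -0.4,"dz": 0,"gripper": 1},
  {"rx": 0,"ry": 0,"rz": 0,"dx": 11,"dy": -0.4,"dz": 0,"gripper": 1},
  {"rx": 0,"ry": 0,"rz": 0,"dx": 11,"dy": -0.4,"dz": 0,"gripper": 1},
  {"rx": 0,"ry": 0,"rz": 0,"dx": 11,"dy": -0.4,"dz": 0,"gripper": 1},
  {"rx": 0,"ry": 0,"rz": 0,"dx": 11,"dy": -0.4,"dz": 0,"gripper": 1},
  {"rx": 0,"ry": 0,"rz": 0,"dx": 11,"dy": -0.4,"dz": 0,"gripper": 1},
  {"rx": 0,"ry": 0,"rz": 0,"dx": 11,"dy": -0.4,"dz": 0,"gripper": 1},
  {"rx": 0,"ry": 0,"rz": 0,"dx": 11,"dy": -0.4,"dz": 0,"gripper": 1},
])

```text
clock: 14.72
tcp_pos: [0.4879, -0.0505, 0.0263]
orientation: [-2.265, -2.177, 0.0]
contact_force: [0.2, -3.5, -1.9]
grip_width: 0.0853
gripper_force: 1.7
```

```bash
python3 st.py; python3 plan.py
```

```text
left edge [0.4429 0.0828] far edge [ 0.5582 -0.025 ]
left edge [0.4679 0.0828] far edge [0.5487 0.    ]
left edge [0.5079 0.0803] far edge [0.5486 0.04  ]
left edge [0.5329 0.0801] far edge [0.5492 0.065 ]
now 14.875 [ 0.4884 -0.0496  0.0265] yaw 1.5333 z [ 0.001  0.001 -1.   ] F [-0.1  0.4  0.3] w 0.0854
```

Request:
step_arm([
  {"rx": 0,"ry": 0,"rz": 0,"dx": 10,"dy": -0.4,"dz": 0,"gripper": 1},
  {"rx": 0,"ry": 0,"rz": 0,"dx": 11,"dy": -0.4,"dz": 0,"gripper": 1},
  {"rx": 0,"ry": 0,"rz": 0,"dx": 11,"dy": -0.4,"dz": 0,"gripper": 1},
  {"rx": 0,"ry": 0,"rz": 0,"dx": 11,"dy": -0.4,"dz": 0,"gripper": 1},
  {"rx": 0,"ry": 0,"rz": 0,"dx": 11,"dy": -0.4,"dz": 0,"gripper": 1},
  {"rx": 0,"ry": 0,"rz": 0,"dx": 11,"dy": -0.4,"dz": 0,"gripper": 1},
  {"rx": 0,"ry": 0,"rz": 0,"dx": 11,"dy": -0.4,"dz": 0,"gripper": 1},
  {"rx": 0,"ry": 0,"rz": 0,"dx": 11,"dy": -0.4,"dz": 0,"gripper": 1},
  {"rx": 0,"ry": 0,"rz": 0,"dx": 11,"dy": -0.4,"dz": 0,"gripper": 1},
  {"rx": 0,"ry": 0,"rz": 0,"dx": 6,"dy": -0.4,"dz": 0,"gripper": 1},
  {"rx": 0,"ry": 0,"rz": 0,"dx": 0,"dy": 0,"dz": 0,"gripper": 1},
])

```text
clock: 16.25
tcp_pos: [0.4881, 0.0537, 0.0264]
orientation: [-2.264, -2.178, -0.001]
contact_force: [1.0, -0.0, 1.1]
grip_width: 0.0856
gripper_force: 0.4
```

```bash
python3 st.py; python3 plan.py .488 .035 .027 1.531 1  .45 .035 .11 1.9 3 .395 .128 .11 3.10 8 .395 .128 .027 3.10 3
```

```text
left edge [0.4431 0.1857] far edge [0.5499 0.0792]
left edge [0.4681 0.1833] far edge [0.5559 0.1042]
left edge [0.5081 0.1802] far edge [0.5508 0.1442]
left edge [0.5331 0.1814] far edge [0.5514 0.1692]
now 16.4 [0.4881 0.0536 0.0263] yaw 1.5319 z [ 0.     0.001 -1.   ] F [-0.2 -0.6  0.4] w 0.0858
seg 1
[[-19, 1, np.float64(-0.7), np.float64(0.1)]]
seg 3
[[-1, -13, np.float64(-27.7), np.float64(-7.0)], [1, -13, np.float64(-27.7), np.float64(-7.0)], [3, -12, np.float64(-27.7), np.float64(-7.0)]]
seg 8
[[13, -3, np.float64(-0.0), np.float64(-8.6)], [13, -1, np.float64(-0.0), np.float64(-8.6)], [13, 1, np.float64(-0.0), np.float64(-8.6)], [13, 3, np.float64(-0.0), np.float64(-8.6)], [12, 5, np.float64(-0.0), np.float64(-8.6)], [12, 7, np.float64(-0.0), np.float64(-8.6)], [10, 9, np.float64(-0.0), np.float64(-8.6)], [9, 10, np.float64(-0.0), np.float64(-8.6)]]
seg 3
[[0, 0, np.float64(27.7), np.float64(-0.0)], [0, 0, np.float64(27.7), np.float64(-0.0)], [0, 0, np.float64(27.7), np.float64(-0.0)]]
```

Request:
step_arm([
  {"rx": 0,"ry": 0,"rz": 0,"dx": -15,"dy": 0,"dz": 0,"gripper": 1},
  {"rx": 0,"ry": 0,"rz": 0,"dx": -4,"dy": 0,"dz": -28,"gripper": 1},
  {"rx": 0,"ry": 0,"rz": -7,"dx": 0,"dy": 0,"dz": -28,"gripper": 1},
  {"rx": 0,"ry": 0,"rz": -7,"dx": 2,"dy": -13,"dz": -28,"gripper": 1},
  {"rx": 0,"ry": 0,"rz": -7,"dx": 2,"dy": -12,"dz": 0,"gripper": 1},
  {"rx": 0,"ry": 0,"rz": -8.6,"dx": 13,"dy": -3,"dz": 0,"gripper": 1},
  {"rx": 0,"ry": 0,"rz": -8.6,"dx": 13,"dy": -1,"dz": 0,"gripper": 1},
  {"rx": 0,"ry": 0,"rz": -8.6,"dx": 13,"dy": 1,"dz": 0,"gripper": 1},
  {"rx": 0,"ry": 0,"rz": -8.6,"dx": 13,"dy": 3,"dz": 0,"gripper": 1},
  {"rx": 0,"ry": 0,"rz": -8.6,"dx": 12,"dy": 5,"dz": 0,"gripper": 1},
  {"rx": 0,"ry": 0,"rz": -8.6,"dx": 12,"dy": 7,"dz": 0,"gripper": 1},
  {"rx": 0,"ry": 0,"rz": -8.6,"dx": 10,"dy": 9,"dz": 0,"gripper": 1},
  {"rx": 0,"ry": 0,"rz": -8.6,"dx": 9,"dy": 10,"dz": 0,"gripper": 1},
  {"rx": 0,"ry": 0,"rz": 0,"dx": 0,"dy": 0,"dz": 0,"gripper": 1},
])

```text
clock: 18.15
tcp_pos: [0.4069, 0.1254, 0.1102]
orientation: [-0.068, -3.14, -0.0]
contact_force: [-1.0, 0.0, 0.9]
grip_width: 0.0855
gripper_force: 0.0
```

```bash
python3 plan.py .41 .125 .11 3.10 1 .41 .125 .027 3.1 3
```

```text
now 18.15 [0.4069 0.1254 0.1102] yaw 3.098 z [-0.  0. -1.] F [-1.   0.   0.9] w 0.0855
seg 1
[[-3, 0, np.float64(0.2), np.float64(-0.1)]]
seg 3
[[0, 0, np.float64(27.7), np.float64(-0.0)], [0, 0, np.float64(27.7), np.float64(-0.0)], [0, 0, np.float64(27.7), np.float64(-0.0)]]
```

Request:
step_arm([
  {"rx": 0,"ry": 0,"rz": 0,"dx": -3,"dy": 0,"dz": 28,"gripper": 1},
  {"rx": 0,"ry": 0,"rz": 0,"dx": 0,"dy": 0,"dz": 28,"gripper": 1},
  {"rx": 0,"ry": 0,"rz": 0,"dx": 0,"dy": 0,"dz": 27,"gripper": 1},
  {"rx": 0,"ry": 0,"rz": 0,"dx": -5,"dy": 0,"dz": 0,"gripper": 1},
  {"rx": 0,"ry": 0,"rz": 0,"dx": -5,"dy": 0,"dz": 0,"gripper": 1},
  {"rx": 0,"ry": 0,"rz": 0,"dx": -8,"dy": 0,"dz": 0,"gripper": 1},
  {"rx": 0,"ry": 0,"rz": 0,"dx": -10,"dy": 0,"dz": 0,"gripper": 1},
  {"rx": 0,"ry": 0,"rz": 0,"dx": -10,"dy": 0,"dz": 0,"gripper": 1},
  {"rx": 0,"ry": 0,"rz": 0,"dx": -10,"dy": 0,"dz": 0,"gripper": 1},
  {"rx": 0,"ry": 0,"rz": 0,"dx": -10,"dy": 0,"dz": 0,"gripper": 1},
  {"rx": 0,"ry": 0,"rz": 0,"dx": -10,"dy": 0,"dz": 0,"gripper": 1},
  {"rx": 0,"ry": 0,"rz": 0,"dx": -10,"dy": 0,"dz": 0,"gripper": 1},
  {"rx": 0,"ry": 0,"rz": 0,"dx": -10,"dy": 0,"dz": 0,"gripper": 1},
  {"rx": 0,"ry": 0,"rz": 0,"dx": -10,"dy": 0,"dz": 0,"gripper": 1},
  {"rx": 0,"ry": 0,"rz": 0,"dx": -10,"dy": 0,"dz": 0,"gripper": 1},
  {"rx": 0,"ry": 0,"rz": 0,"dx": -10,"dy": 0,"dz": 0,"gripper": 1},
  {"rx": 0,"ry": 0,"rz": 0,"dx": 0,"dy": 0,"dz": 0,"gripper": 1},
])

```text
clock: 20.27
tcp_pos: [0.53, 0.1204, 0.0279]
orientation: [0.069, 3.138, 0.001]
contact_force: [-0.6, -0.6, 0.3]
grip_width: 0.0853
gripper_force: 0.0
```

```bash
python3 plan.py; python3 - <<'E'
from h import *
im=avg("top",2); cv2.imwrite("pics/t5.png",cv2.resize(im[140:290,230:430],None,fx=4,fy=4,interpolation=2))
E
```

```text
now 20.275 [0.53   0.1204 0.0279] yaw 3.0973 z [ 0.003  0.001 -1.   ] F [-0.6 -0.6  0.3] w 0.0853
```

View pics/t5.png

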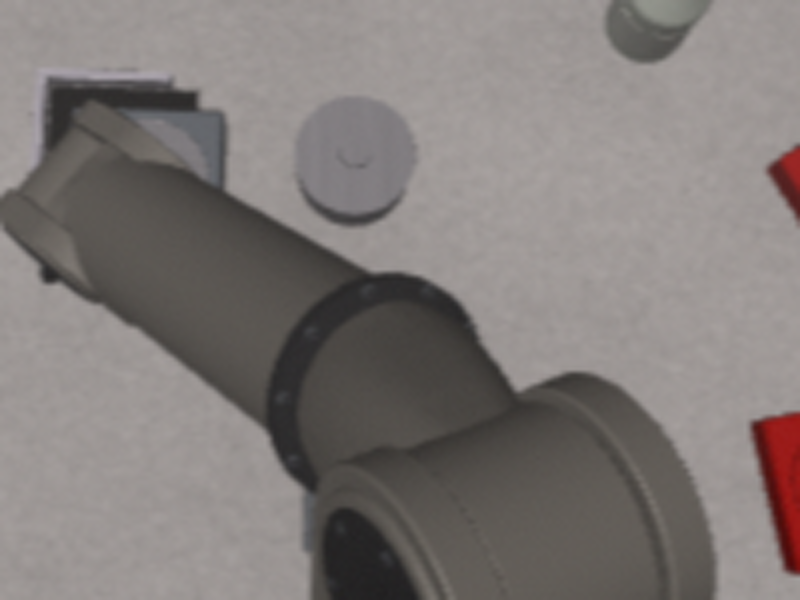

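The stirrer is moving squarely (far right corner at (225,110)) and clears the pot. Now a slow approach to the far stop.

Request:
step_arm([
  {"rx": 0,"ry": 0,"rz": -0.2,"dx": -5,"dy": 0,"dz": 1,"gripper": 1},
  {"rx": 0,"ry": 0,"rz": 0,"dx": -5,"dy": 0,"dz": 0,"gripper": 1},
  {"rx": 0,"ry": 0,"rz": 0,"dx": -5,"dy": 0,"dz": 0,"gripper": 1},
  {"rx": 0,"ry": 0,"rz": 0,"dx": -3,"dy": 0,"dz": 0,"gripper": 1},
  {"rx": 0,"ry": 0,"rz": 0,"dx": -3,"dy": 0,"dz": 0,"gripper": 1},
  {"rx": 0,"ry": 0,"rz": 0,"dx": -2,"dy": 0,"dz": 0,"gripper": 1},
])

```text
clock: 21.12
tcp_pos: [0.5493, 0.1197, 0.0262]
orientation: [-0.06, -3.138, 0.001]
contact_force: [-7.5, 1.1, 5.0]
grip_width: 0.0858
gripper_force: 3.8
```

Request:
step_arm([
  {"rx": 0,"ry": 0,"rz": 0,"dx": -2,"dy": 0,"dz": 0,"gripper": 1},
])

```text
clock: 21.25
tcp_pos: [0.5512, 0.1197, 0.0262]
orientation: [-0.06, -3.138, 0.001]
contact_force: [-6.4, -0.5, 4.5]
grip_width: 0.0855
gripper_force: 3.7
```

Request:
step_arm([
  {"rx": 0,"ry": 0,"rz": 0,"dx": -2,"dy": 0,"dz": 0,"gripper": 1},
])

```text
clock: 21.38
tcp_pos: [0.5532, 0.1196, 0.0262]
orientation: [-0.06, -3.138, 0.001]
contact_force: [-7.5, 0.4, 5.1]
grip_width: 0.0855
gripper_force: 3.7
```

Request:
step_arm([
  {"rx": 0,"ry": 0,"rz": 0,"dx": -1,"dy": 0,"dz": 0,"gripper": 1},
])

```text
clock: 21.5
tcp_pos: [0.5543, 0.1195, 0.0262]
orientation: [-0.06, -3.138, 0.001]
contact_force: [-8.0, 0.9, 4.1]
grip_width: 0.0856
gripper_force: 3.8
```

Request:
step_arm([
  {"rx": 0,"ry": 0,"rz": 0,"dx": -2,"dy": 0,"dz": 0,"gripper": 1},
])

```text
clock: 21.62
tcp_pos: [0.556, 0.1195, 0.0262]
orientation: [-0.06, -3.138, 0.002]
contact_force: [-7.3, 0.5, 3.9]
grip_width: 0.0855
gripper_force: 3.7
```

Request:
step_arm([
  {"rx": 0,"ry": 0,"rz": 0,"dx": -1.5,"dy": 0,"dz": 0,"gripper": 1},
])

```text
clock: 21.75
tcp_pos: [0.5573, 0.1195, 0.0262]
orientation: [-0.06, -3.137, 0.002]
contact_force: [-10.9, 0.2, 7.0]
grip_width: 0.0856
gripper_force: 5.4
```

Request:
step_arm([
  {"rx": 0,"ry": 0,"rz": 0,"dx": -1.5,"dy": 0,"dz": 0,"gripper": 1},
])

```text
clock: 21.88
tcp_pos: [0.5573, 0.1194, 0.026]
orientation: [-0.06, -3.135, 0.003]
contact_force: [-14.8, 0.3, 10.6]
grip_width: 0.0853
gripper_force: 7.8
```

Request:
step_arm([
  {"rx": 0,"ry": 0,"rz": 0,"dx": 5,"dy": 0,"dz": 0,"gripper": 1},
  {"rx": 0,"ry": 0,"rz": 0,"dx": 10,"dy": 0,"dz": 0,"gripper": 1},
  {"rx": 0,"ry": 0,"rz": 0,"dx": 0,"dy": 0,"dz": -50,"gripper": 1},
  {"rx": 0,"ry": 0,"rz": 0,"dx": 0,"dy": 0,"dz": -50,"gripper": 1},
  {"rx": 0,"ry": 0,"rz": 0,"dx": 0,"dy": 0,"dz": 0,"gripper": 1},
])

```text
clock: 22.5
tcp_pos: [0.5486, 0.1208, 0.1303]
orientation: [0.062, 3.133, 0.003]
contact_force: [-0.3, 0.3, -0.3]
grip_width: 0.0853
gripper_force: 0.0
```

```bash
python3 plan.py .626 .034 .126 1.531 10 .626 .034 .03 1.531 3
```

```text
now 22.5 [0.5486 0.1208 0.1303] yaw 3.1018 z [ 0.008  0.002 -1.   ] F [-0.3  0.3 -0.3] w 0.0853
seg 10
[[-8, -8, np.float64(0.4), np.float64(9.0)], [-9, -7, np.float64(0.4), np.float64(9.0)], [-10, -5, np.float64(0.4), np.float64(9.0)], [-11, -4, np.float64(0.4), np.float64(9.0)], [-11, -2, np.float64(0.4), np.float64(9.0)], [-12, 0, np.float64(0.4), np.float64(9.0)], [-12, 2, np.float64(0.4), np.float64(9.0)], [-11, 3, np.float64(0.4), np.float64(9.0)], [-10, 5, np.float64(0.4), np.float64(9.0)], [-10, 7, np.float64(0.4), np.float64(9.0)]]
seg 3
[[0, 0, np.float64(32.0), np.float64(-0.0)], [0, 0, np.float64(32.0), np.float64(-0.0)], [0, 0, np.float64(32.0), np.float64(-0.0)]]
```

Request:
step_arm([
  {"rx": 0,"ry": 0,"rz": 9,"dx": -8,"dy": -8,"dz": 0,"gripper": 1},
  {"rx": 0,"ry": 0,"rz": 9,"dx": -9,"dy": -7,"dz": 0,"gripper": 1},
  {"rx": 0,"ry": 0,"rz": 9,"dx": -10,"dy": -5,"dz": 0,"gripper": 1},
  {"rx": 0,"ry": 0,"rz": 9,"dx": -11,"dy": -4,"dz": 0,"gripper": 1},
  {"rx": 0,"ry": 0,"rz": 9,"dx": -11,"dy": -2,"dz": 0,"gripper": 1},
  {"rx": 0,"ry": 0,"rz": 9,"dx": -12,"dy": 0,"dz": 0,"gripper": 1},
  {"rx": 0,"ry": 0,"rz": 9,"dx": -12,"dy": 2,"dz": 0,"gripper": 1},
  {"rx": 0,"ry": 0,"rz": 9,"dx": -11,"dy": 3,"dz": 0,"gripper": 1},
  {"rx": 0,"ry": 0,"rz": 9,"dx": -10,"dy": 5,"dz": 0,"gripper": 1},
  {"rx": 0,"ry": 0,"rz": 9,"dx": -10,"dy": 7,"dz": 0,"gripper": 1},
  {"rx": 0,"ry": 0,"rz": 0,"dx": 0,"dy": 0,"dz": 0,"gripper": 1},
])

```text
clock: 23.88
tcp_pos: [0.6233, 0.0325, 0.1255]
orientation: [2.264, 2.177, -0.002]
contact_force: [-0.8, 0.1, -0.8]
grip_width: 0.0852
gripper_force: 0.0
```

```bash
python3 plan.py .626 .034 .03 1.531 3; python3 - <<'E'
from h import *
im=avg("top",2)[140:240,230:330]; s=avg("side",2)[160:300,220:360]
cv2.imwrite("pics/m6.png",np.hstack([cv2.resize(im,(400,400),interpolation=2),cv2.resize(s,(400,400),interpolation=2)]))
E
```

```text
now 23.875 [0.6233 0.0325 0.1255] yaw 1.5312 z [-0.    -0.001 -1.   ] F [-0.8  0.1 -0.8] w 0.0852
seg 3
[[1, 1, np.float64(31.8), np.float64(0.0)], [1, 1, np.float64(31.8), np.float64(0.0)], [1, 1, np.float64(31.8), np.float64(0.0)]]
```

View pics/m6.png

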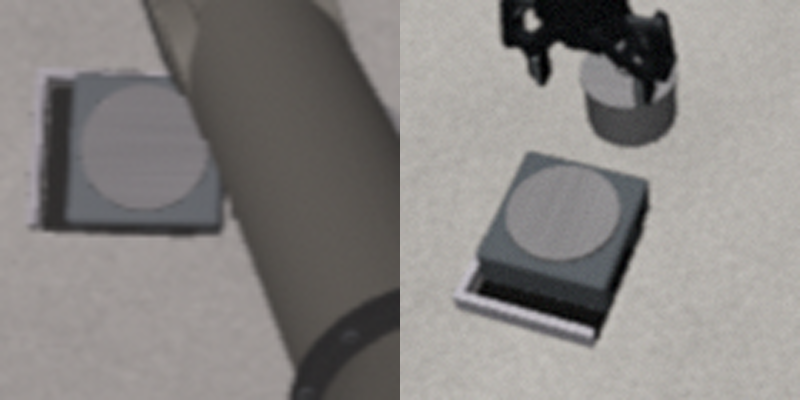

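The stirrer sits square against the far stop, about 20 mm short of the left stop (right edge at x=222 in the left panel). I'll descend and push it left.

Request:
step_arm([
  {"rx": 0,"ry": 0,"rz": 0,"dx": 1,"dy": 2,"dz": 40,"gripper": 1},
  {"rx": 0,"ry": 0,"rz": 0,"dx": 0,"dy": 0,"dz": 35,"gripper": 1},
  {"rx": 0,"ry": 0,"rz": 0,"dx": 0,"dy": 0,"dz": 21,"gripper": 1},
  {"rx": 0,"ry": 0,"rz": 0,"dx": 3,"dy": 0,"dz": 0,"gripper": 1},
  {"rx": 0,"ry": 0,"rz": 0,"dx": 4,"dy": 0,"dz": 0,"gripper": 1},
  {"rx": 0,"ry": 0,"rz": 0,"dx": 4,"dy": 0,"dz": 0,"gripper": 1},
  {"rx": 0,"ry": 0,"rz": 0,"dx": 3,"dy": 0,"dz": 0,"gripper": 1},
  {"rx": 0,"ry": 0,"rz": 0,"dx": 3,"dy": 0,"dz": 0,"gripper": 1},
  {"rx": 0,"ry": 0,"rz": 0,"dx": 3,"dy": 0,"dz": 0,"gripper": 1},
  {"rx": 0,"ry": 0,"rz": 0,"dx": 3,"dy": 0,"dz": 0,"gripper": 1},
  {"rx": 0,"ry": 0,"rz": 0,"dx": 3,"dy": 0,"dz": 0,"gripper": 1},
  {"rx": 0,"ry": 0,"rz": 0,"dx": 2,"dy": 0,"dz": 0,"gripper": 1},
  {"rx": 0,"ry": 0,"rz": 0,"dx": 2,"dy": 0,"dz": 0,"gripper": 1},
])

```text
clock: 25.7
tcp_pos: [0.6268, 0.0601, 0.0311]
orientation: [2.266, 2.171, -0.006]
contact_force: [-2.4, -9.6, 7.3]
grip_width: 0.0853
gripper_force: 4.8
```

Request:
step_arm([
  {"rx": 0,"ry": 0,"rz": 0,"dx": 2,"dy": 0,"dz": 0,"gripper": 1},
])

```text
clock: 25.82
tcp_pos: [0.6269, 0.062, 0.0311]
orientation: [2.266, 2.171, -0.006]
contact_force: [-1.9, -9.5, 7.4]
grip_width: 0.0851
gripper_force: 4.8
```

Request:
step_arm([
  {"rx": 0,"ry": 0,"rz": 0,"dx": 2,"dy": 0,"dz": 0,"gripper": 1},
])

```text
clock: 25.95
tcp_pos: [0.627, 0.064, 0.031]
orientation: [2.266, 2.171, -0.006]
contact_force: [-1.4, -9.9, 6.8]
grip_width: 0.0854
gripper_force: 4.8
```

Request:
step_arm([
  {"rx": 0,"ry": 0,"rz": 0,"dx": 1.5,"dy": 0,"dz": 0,"gripper": 1},
])

```text
clock: 26.08
tcp_pos: [0.627, 0.0656, 0.031]
orientation: [2.266, 2.171, -0.006]
contact_force: [-2.0, -9.9, 6.5]
grip_width: 0.0853
gripper_force: 4.8
```

Request:
step_arm([
  {"rx": 0,"ry": 0,"rz": 0,"dx": 2,"dy": 0,"dz": 0,"gripper": 1},
])

```text
clock: 26.2
tcp_pos: [0.6271, 0.0674, 0.0311]
orientation: [2.266, 2.171, -0.006]
contact_force: [-2.6, -9.0, 7.9]
grip_width: 0.0853
gripper_force: 4.8
```

Request:
step_arm([
  {"rx": 0,"ry": 0,"rz": 0,"dx": 1.5,"dy": 0,"dz": 0,"gripper": 1},
])

```text
clock: 26.32
tcp_pos: [0.6272, 0.0691, 0.031]
orientation: [2.266, 2.171, -0.006]
contact_force: [-2.0, -9.3, 6.6]
grip_width: 0.0851
gripper_force: 4.8
```

Request:
step_arm([
  {"rx": 0,"ry": 0,"rz": 0,"dx": 1.5,"dy": 0,"dz": 0,"gripper": 1},
])

```text
clock: 26.45
tcp_pos: [0.6273, 0.0705, 0.0311]
orientation: [2.266, 2.171, -0.006]
contact_force: [-2.1, -9.2, 6.8]
grip_width: 0.0852
gripper_force: 4.8
```

Request:
step_arm([
  {"rx": 0,"ry": 0,"rz": 0,"dx": 1,"dy": 0,"dz": 0,"gripper": 1},
])

```text
clock: 26.58
tcp_pos: [0.6273, 0.0716, 0.0311]
orientation: [2.266, 2.171, -0.006]
contact_force: [-1.6, -9.1, 7.9]
grip_width: 0.0855
gripper_force: 4.8
```

Request:
step_arm([
  {"rx": 0,"ry": 0,"rz": 0,"dx": 1,"dy": 0,"dz": 0,"gripper": 1},
])

```text
clock: 26.7
tcp_pos: [0.6274, 0.0725, 0.0311]
orientation: [2.266, 2.171, -0.006]
contact_force: [-2.5, -9.7, 6.4]
grip_width: 0.0856
gripper_force: 4.8
```

Request:
step_arm([
  {"rx": 0,"ry": 0,"rz": 0,"dx": 1,"dy": 0,"dz": 0,"gripper": 1},
])

```text
clock: 26.82
tcp_pos: [0.6274, 0.0735, 0.0311]
orientation: [2.266, 2.171, -0.006]
contact_force: [-2.1, -9.7, 7.5]
grip_width: 0.0852
gripper_force: 4.8
```

Request:
step_arm([
  {"rx": 0,"ry": 0,"rz": 0,"dx": 1,"dy": 0,"dz": 0,"gripper": 1},
])

```text
clock: 26.95
tcp_pos: [0.6274, 0.0736, 0.031]
orientation: [2.266, 2.17, -0.008]
contact_force: [-2.4, -12.8, 7.1]
grip_width: 0.0854
gripper_force: 6.4
```

Request:
step_arm([
  {"rx": 0,"ry": 0,"rz": 0,"dx": 1,"dy": 0,"dz": 0,"gripper": 1},
])

```text
clock: 27.08
tcp_pos: [0.6274, 0.0736, 0.031]
orientation: [2.266, 2.169, -0.009]
contact_force: [-2.7, -13.9, 9.5]
grip_width: 0.0854
gripper_force: 7.3
```

Contact with the left stop. I'll back off, lift clear and check.

Request:
step_arm([
  {"rx": 0,"ry": 0,"rz": 0,"dx": -5,"dy": 0,"dz": 0,"gripper": 1},
  {"rx": 0,"ry": 0,"rz": 0,"dx": -15,"dy": 0,"dz": 0,"gripper": 1},
  {"rx": 0,"ry": 0,"rz": 0,"dx": 0,"dy": 0,"dz": -50,"gripper": 1},
  {"rx": 0,"ry": 0,"rz": 0,"dx": 0,"dy": 0,"dz": -60,"gripper": 1},
  {"rx": 0,"ry": 0,"rz": 0,"dx": -50,"dy": 0,"dz": -50,"gripper": 1},
  {"rx": 0,"ry": 0,"rz": 0,"dx": -60,"dy": -30,"dz": 0,"gripper": 1},
  {"rx": 0,"ry": 0,"rz": 0,"dx": -60,"dy": -30,"dz": 0,"gripper": 1},
  {"rx": 0,"ry": 0,"rz": 0,"dx": -60,"dy": -30,"dz": 0,"gripper": 1},
  {"rx": 0,"ry": 0,"rz": 0,"dx": 0,"dy": 0,"dz": 0,"gripper": 1},
])

```text
clock: 28.2
tcp_pos: [0.531, -0.1548, 0.1842]
orientation: [2.275, 2.166, -0.005]
contact_force: [0.9, 1.1, 0.2]
grip_width: 0.0855
gripper_force: 0.0
```

```bash
python3 plan.py; python3 - <<'E'
from h import *
im=avg("top",4); s=avg("side",4)
cv2.imwrite("pics/f_raw.png",im)
A=cv2.resize(im[145:285,140:350],(630,420),interpolation=2)[:, :]
cv2.imwrite("pics/f.png",np.hstack([cv2.resize(im[150:220,225:305],(400,350),interpolation=2),cv2.resize(s[215:285,230:310],(400,350),interpolation=2)]))
E
```

```text
now 28.2 [ 0.531  -0.1548  0.1842] yaw 1.5219 z [-0.002 -0.003 -1.   ] F [0.9 1.1 0.2] w 0.0855
```

View pics/f.png

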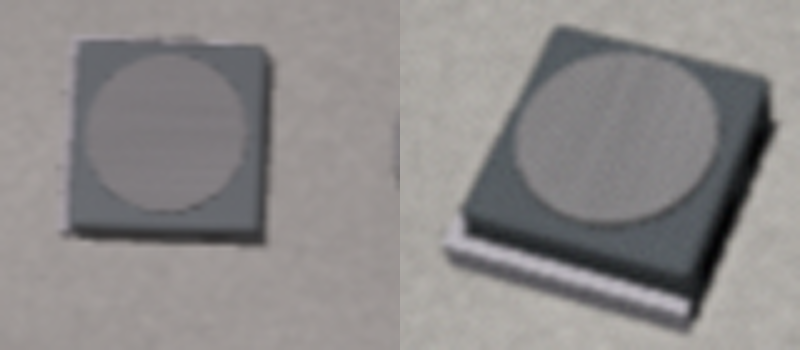

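The stirrer covers the black square and sits against both stops (left stop at x≈70, far stop at y≈40, plate at (166,132)). A numeric check follows.

```bash
python3 - <<'E'
from h import *
c=lambda p:(np.array(p,float)+.5)/5-.5+[225,150]
print("plate",on("top",c([(166,132)]),.051)); w=on("top",c([(78,42),(268,48),(262,231),(70,230)]),.045); print(w,w.mean(0))
for a,b in((0,1),(3,2)): d=w[a]-w[b]; print("yaw",np.arctan2(-d[0],d[1]))
for a,b in((0,3),(1,2)): d=w[a]-w[b]; print("yaw",np.arctan2(d[1],d[0]))
a=cv2.imread("pics/t_raw.png");b=cv2.imread("pics/f_raw.png")
# bystander shift by phase correlation (px; 1 px ~ 2.9 mm)
for n,(x0,x1,y0,y1) in dict(pot=(300,342,158,205),bottle=(375,415,118,160)).items():
    f=lambda i:cv2.cvtColor(i[y0:y1,x0:x1],6).astype(np.float32)
    print(n,cv2.phaseCorrelate(f(a),f(b)), np.abs(f(a)-f(b)).mean())
E
```

```text
plate [[0.62943157 0.14307716]]
[[0.68920701 0.19896159]
 [0.68387904 0.08035581]
 [0.56747943 0.08438263]
 [0.56978935 0.20232432]] [0.62758871 0.14150609]
yaw -0.044891505615148417
yaw -0.019582760234400805
yaw -0.02815202360204772
yaw -0.034580990842442684
pot ((0.5076617025906494, 0.009264717135227585), 1.0097065489601207) 7.2147923
bottle ((-0.02610477641944442, 0.5120849800797131), 0.7388504097196791) 12.263095
```

The stirrer centre matches the dock and the bystanders haven't moved noticeably, so I'm handing in.

```bash
python3 -c "
from bench import r
print(r.hand_in())"
```

```text
the job is handed in; nothing more can be done
None
```

The job is handed in, with no verdict returned: the thermometer lies flat in the tray, display up, and the stirrer is snug against both stops with its controls still towards the robot; the pot and bottle showed no clear shift in the last picture, and the case was not re-measured but never touched knowingly.

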